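# Stand the chopping boards back in their rack

## Robot

A 6-joint arm with a two-finger parallel gripper is mounted at the origin on a cart in front of the work surface, level with it; the furniture and walls round the work are solid. World frame = base frame: x ahead of the robot, y to its left, z up, the work surface at z = 0. Lengths are in m, angles in degrees, forces in N, time in s.
With the tool pointing down it reaches from about 0.4 to 0.825 m from the base axis. Payload 7 kg.
Tool frame: the origin (TCP) lies midway between the tips of the shut fingers; the grasp point (between the pads) lies 19 mm behind it; z points along the fingers, y is the direction in which the jaws open and shut (so a half turn about z gives the same grasp; the last joint's range is limited). The gripper opens to 88 mm and grips with 3 to 60 N. Pads are 19 mm wide; open, the fingers measure 130 mm over their backs; the gripper's body (78 mm by 193 mm) begins 47 mm behind the grasp point.
Start: joints at [81.194, 20.546, 0.682, 0, -70.136, -16.507], TCP at [0.289, 0.61, 0.227] pointing down, gripper open.
Joint ranges: [-176.03, 176.03], [-82.01, 121.73], [-58.28, 71.71], [-173.87, 95.51], [-174.79, -0.11], [-173.66, 173.66]. Speed limits (degrees/s): [136.94, 136.94, 172.46, 180, 180, 180].

## Interface

Orientations are given as [roll, pitch, yaw] about the fixed x, y, z axes, in that order (R = Rz(yaw) Ry(pitch) Rx(roll)).
In Python, from plant import sensors, cams, job gives the robot as it stands.
- The arm moves only by the tool move_arm, never from a script. Its argument "commands" is a list of rows, each a list of 7 numbers: the finger opening in cm, from 0 to 8.76, then the shift along the tool's x, y, z in cm, then the turn, a rotation vector about the tool's x, y, z in rad. In form: [[hand, x, y, z, wx, wy, wz], ...]. A call has exactly 8 rows; each row is the pose to reach, as a shift and turn from the pose commanded when the call began, along the tool's axes at that moment; what a row does not reach only later rows make up. A row lasts 1/8 s, in which the tool goes at most 62.5 mm and 10.7 degrees, less where a joint would pass 70% of its speed; a pose out of reach is approached as far as the arm can. A call with a gripper value outside its range is refused whole. The fingers move at their own pace and stop on an object; the grip force is fixed at half the most. Time passes only in rows, so rows that repeat a pose let the fingers close, or fill a call up. It gives the time, the measured TCP pose, the force and the opening at its end, in the units of the state.
- sensors.get_obs(): the state, without advancing time (a new reading comes with each control period).
- cams.snapshot(name): name is "scene" or "top" or "wrist"; returns a dict with "frame" (420x560x3 uint8, red, green, blue), "camera_matrix" (3x3 intrinsics, pixels), "dist_coeffs" ([k1, k2, p1, p2, k3] as OpenCV has them; the pictures are not rectified), "R" (3x3) and "t" (3): a world point X has camera coordinates R X + t. Camera axes: x right, y down, z forward; pixel columns grow to the right and rows downward; lengths in m; the calibration is good to about 2 mm. A picture is of the moment at which its call begins. There is no depth.
- job.close_job(): hands the job in, once; it reports no verdict.
The state is a dict: "clock": time; "joint_pos": joint angles; "qvel": joint speeds; "tau": joint torques, N m; "tool_pos": TCP position; "orientation": TCP orientation; "force": force on the tool from outside, world axes, zero at the start; "moment": the same for the moment, N m; "opening": finger opening in m.
Only numpy, scipy, OpenCV 4.12 (cv2) and the standard library are available. Lean on these libraries where they do the work, as an engineer would, in place of code of your own. Each camera call takes 0.05 s, during which the arm holds its last target.

## Task

Both chopping boards in the rack have flopped forward and lean out over the worktop on the front rail. Push each one back with the fingertips until it leans on the rear rail, with its foot still in the channel of the rack. Do not lift or carry the boards, and leave the pepper mill, the salt shaker and the small jar where they stand.

Things in the scene. Friction and masses are not known exactly. Their poses are not given: they have to be found in the camera images.
- rack: chopping-board rack, fixed: dark wood base 100 (x) by 310 (y) by 14 high (mm), with a channel along y between two ridges, 26 wide, 14 deep, its floor 14 above the worktop. Origin: on the worktop under the channel's middle; x to the rear (away from the robot, turned up to 0.3 rad), y left along the channel, z up. Two halves, centred at y = +73 and -73, hold one board each.
- front_rail (a point): middle of the rack's front rail: steel bar, 8 mm thick, along the rack's y, 294 mm long, 47 mm in front of the channel's middle, 119 mm above the worktop, on posts at its ends and middle. The boards lean on it at first; a board is reached above this rail.
- rear_rail (a point): middle of the rear rail, the same bar 32 mm behind the channel's middle and 125 mm above the worktop. The boards shall lean back on it.
- tall_board: the taller light-wood chopping board, 130 wide, 215 high, 14 thick (mm), about 0.42 kg, loose, with a finger slot 24 mm below its top edge. Origin: centre of its lower edge; z up along the board, y along its width, x to the rear. In either half of the rack, at first tipped 22 degrees towards the robot. Push within 30 mm of the top edge. From about 5 degrees past upright it falls back by itself; it then leans 14 degrees.
- tall_board_top (a point): middle of the top edge of the taller board (mid thickness); at first about 74 mm in front of the middle of the channel (towards the robot) and 216 mm above the worktop, in the end about 46 mm behind it and 224 mm up
- short_board: the shorter light-wood chopping board, 120 wide, 175 high, 14 thick (mm), about 0.32 kg, loose, with a finger slot 24 mm below its top edge. Origin: centre of its lower edge; z up along the board, y along its width, x to the rear. In either half of the rack, at first tipped 22 degrees towards the robot. Push within 30 mm of the top edge. From about 5 degrees past upright it falls back by itself; it then leans 14 degrees.
- short_board_top (a point): middle of the top edge of the shorter board (mid thickness); at first about 59 mm in front of the middle of the channel and 179 mm above the worktop, in the end about 36 mm behind it and 185 mm up
- pepper_mill: dark wooden pepper mill, 58 across, 150 high, loose, standing behind the left half of the rack; origin: centre of its underside; leave alone
- salt_shaker: glass salt shaker with a steel top, 44 across, 90 high, loose, standing behind the right half of the rack; origin: centre of its underside; leave alone
- mustard_jar: small glass jar with a lid, 49 across, 66 high, loose, standing behind the middle of the rack; origin: centre of its underside; leave alone

How it is judged:
By the outcome, as a careful person would: the job done as asked, in the order asked, and still so for the second after the job is handed in, with the robot touching nothing.
It also fails if it takes over 43 s, if anything falls off the work surface, if the arm or the gripper's body presses on something with over 40 N, if the wrist force passes 120 N, or if a joint passes its speed limit or range.

## Working session

There is one attempt and no reset: what is moved stays moved. The work goes in short steps, Python scripts to look and compute and a tool call to move; the robot and the scene stay as the last step left them, time stands still between calls to the robot, and variables do not carry over. Pictures are saved under pics/ and viewed, and the job is handed in when it is done.

Besides the shell and the picture viewer there is one more tool, called after "Call:" by a JSON object that holds its "fn" and its "kwargs". move_arm: Moves the arm, as the interface text tells. Its arguments: {"type":"object","properties":{"commands":{"type":"array"}},"required":["commands"]}

```bash
mkdir -p pics; python3 - <<'E'
from plant import sensors, cams
import cv2,pickle
d={}
for n in ("scene","top"):
    s=cams.snapshot(n); d[n]=s
    cv2.imwrite(f"pics/{n}0.png",s["frame"][:,:,::-1])
pickle.dump(d,open("s0.pkl","wb"))
o=sensors.get_obs(); print(o)
for n in d: print(n,d[n]["camera_matrix"],d[n]["dist_coeffs"],d[n]["R"],d[n]["t"])
E
```

```text
{'clock': 0.1, 'joint_pos': array([ 8.11948191e+01,  2.05877214e+01,  6.37946852e-01, -1.66703093e-02,
       -7.01370076e+01, -1.65089537e+01]), 'qvel': array([ 0.0774997 , -0.00398287,  0.07787118, -0.06086995, -0.10856623,
       -0.04792607]), 'tau': array([-4.20828264e-04, -5.84164596e+01,  2.93753421e+01,  7.01551482e+00,
        1.02330212e-02, -4.67171731e-05]), 'tool_pos': array([0.28843654, 0.60976988, 0.22570716]), 'orientation': array([ 1.79912342e+02, -9.63670831e-03, -2.53198032e+01]), 'force': array([ 0.60327015, -0.53664131,  0.2982518 ]), 'moment': array([ 0.02853523, -0.0004932 ,  0.06567336]), 'opening': 0.08764364628261179}
scene [[488.72596232   0.         283.19322109]
 [  0.         488.72596232 207.83329724]
 [  0.           0.           1.        ]] [-0.0082411  0.         0.         0.         0.       ] [[ 0.46817754 -0.88334972 -0.02242925]
 [-0.57159465 -0.28339431 -0.77004365]
 [ 0.67386152  0.37333758 -0.63759683]] [-0.20117767  0.48346231  0.72873062]
top [[417.0816648    0.         282.29684652]
 [  0.         417.0816648  217.17124281]
 [  0.           0.           1.        ]] [-0.12347639  0.          0.          0.          0.        ] [[ 0.0024911  -0.9994958   0.0316535 ]
 [-0.98523716 -0.00787148 -0.17101397]
 [ 0.17117691 -0.03076019 -0.98476001]] [0.06139962 0.5817393  1.00942886]
```

View pics/scene0.png

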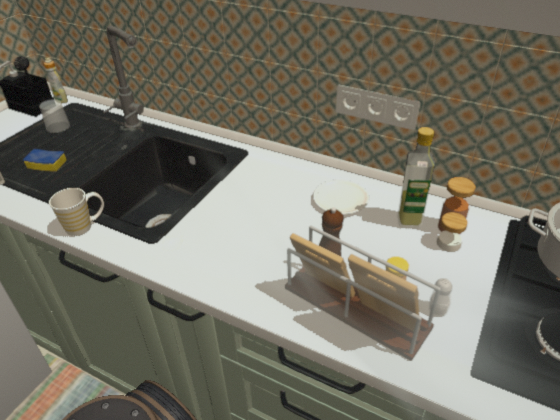

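View pics/top0.png

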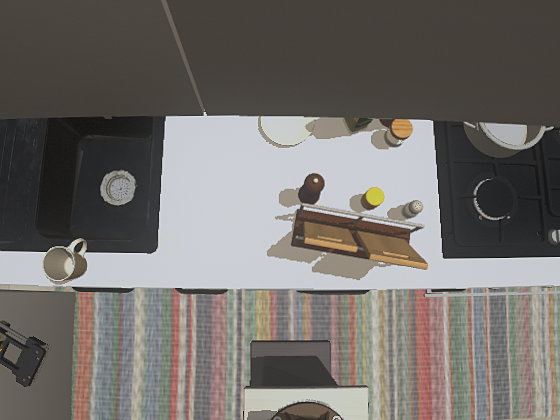

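The right-hand board (scene around 385,290; top around 390,250) is the taller one. The left one (scene 320,265; top 330,237) is shorter. I'll enlarge the rack to get exact pixels.

```bash
python3 - <<'E'
import cv2
a=cv2.imread("pics/scene0.png")[200:350,270:470]; cv2.imwrite("pics/sc_z.png",cv2.resize(a,None,fx=4,fy=4,interpolation=cv2.INTER_CUBIC))
a=cv2.imread("pics/top0.png")[165:285,270:450]; cv2.imwrite("pics/top_z.png",cv2.resize(a,None,fx=4,fy=4,interpolation=cv2.INTER_CUBIC))
E
```

```text
(no output)
```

View pics/sc_z.png

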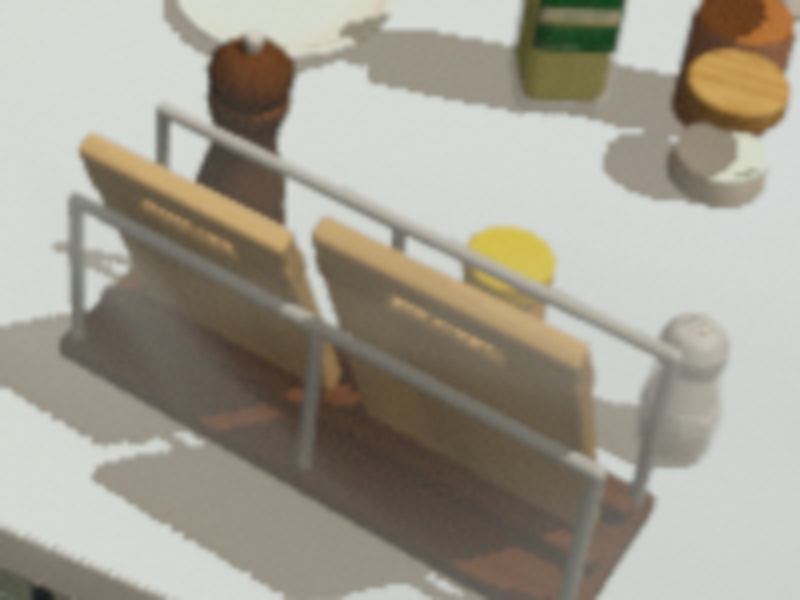

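View pics/top_z.png

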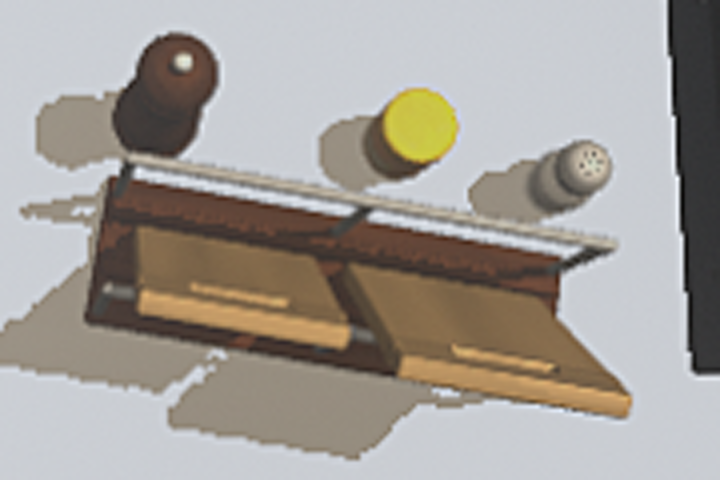

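```bash
cat > h.py <<'E'
import numpy as np,cv2,pickle
def proj(s,P):
    r,_=cv2.Rodrigues(s["R"]); return cv2.projectPoints(np.asarray(P,float).reshape(-1,3),r,s["t"],s["camera_matrix"],s["dist_coeffs"])[0][:,0]
def rw(p,P):
    P=np.asarray(P,float).reshape(-1,3); c,s=np.cos(p[2]),np.sin(p[2])
    return np.c_[p[0]+c*P[:,0]-s*P[:,1],p[1]+s*P[:,0]+c*P[:,1],P[:,2]]
def pt(s,uv,z):
    u=cv2.undistortPoints(np.array([[uv]],float),s["camera_matrix"],s["dist_coeffs"])[0,0]
    d=s["R"].T@np.r_[u,1];o=-s["R"].T@s["t"]; return o+d*(z-o[2])/d[2]
sc=lambda u,v:(270+u/4-.375,200+v/4-.375)
tp=lambda u,v:(270+u/4-.375,165+v/4-.375)
E
python3 - <<'E'
from h import *
from scipy.optimize import least_squares
d=pickle.load(open("s0.pkl","rb"))
F=lambda y:[-.047,y,.119]; R=lambda y:[.032,y,.125]
obs=[("scene",sc(76,203),F(.147)),("scene",sc(598,472),F(-.147)),("scene",sc(163,112),R(.147)),("scene",sc(677,357),R(-.147)),
("top",tp(128,157),R(.147)),("top",tp(614,246),R(-.147))]
f=lambda p:np.concatenate([proj(d[n],rw(p,P))[0]-u for n,u,P in obs])
r=least_squares(f,[.6,-.1,-.1]);p=r.x;print(p,np.degrees(p[2]),r.fun.round(1));np.save("rack.npy",p)
import itertools
def board(p,y,w,h,th=-22):
    # top edge corners, front/back faces
    return None
# top edges: front-left,front-right of upper edge, in scene/top
t=np.radians(22)
for nm,h,w,pts in (("short L",.175,.12,[("scene",sc(82,150),.06),("scene",sc(285,248),-.06),("top",tp(140,300),.06),("top",tp(348,340),-.06)]),
                   ("tall R",.215,.13,[("scene",sc(316,238),.065),("scene",sc(585,368),-.065),("top",tp(400,370),.065),("top",tp(628,412),-.065)])):
    zt=h*np.cos(t)+.014+.003
    for n,uv,yo in pts:
        q=pt(d[n],uv,zt); q2=q-np.r_[p[:2],0]; c,s=np.cos(p[2]),np.sin(p[2])
        print(nm,n,(1e3*np.r_[c*q2[0]+s*q2[1],-s*q2[0]+c*q2[1]]).round(1),yo,q.round(3))
for nm,n,uv,z in (("mill","top",tp(183,62),.15),("jar","top",tp(420,126),.066),("salt","top",tp(590,160),.09)): print(nm,pt(d[n],uv,z))
for lb in (.006,): print()
E
```

```text
[ 0.54077561 -0.12089884 -0.16865577] -9.663263635528414 [-0.1 -1.1  0.5  0.   0.1 -1.  -0.2 -0.6  1.   1.5 -0.4  0.6]
short L scene [-66.5 127.1] 0.06 [0.497 0.016 0.179]
short L scene [-64.   11.8] -0.06 [ 0.48  -0.098  0.179]
short L top [-54.9 132.7] 0.06 [0.509 0.019 0.179]
short L top [-57.   15.2] -0.06 [ 0.487 -0.096  0.179]
tall R scene [-82.5 -13.5] 0.065 [ 0.457 -0.12   0.216]
tall R scene [ -80.7 -140.1] -0.065 [ 0.438 -0.246  0.216]
tall R top [-72.8  -7.6] 0.065 [ 0.468 -0.116  0.216]
tall R top [ -74.4 -134.1] -0.065 [ 0.445 -0.241  0.216]
mill [ 0.65243237 -0.0095899   0.15      ]
jar [ 0.63492319 -0.1708253   0.066     ]
salt [ 0.60899557 -0.27297599  0.09      ]
```

Call:
{"fn": "move_arm", "kwargs": {"commands": [[0,3,3.5,-3,0,0,-0.02],[0,6,7,-7,0,0,-0.04],[0,9.2,11,-7,0,0,-0.06],[0,12.4,15,-7,0,0,-0.08],[0,15.6,19,-7,0,0,-0.1],[0,18.8,22.5,-7,0,0,-0.12],[0,22,26,-7,0,0,-0.14],[0,25,29.5,-7,0,0,-0.16]]}}

```text
clock: 1.1
tool_pos: [0.3885, 0.2349, 0.2964]
orientation: [180.0, 0.0, -16.1]
force: [0.4, 0.9, 0.6]
opening: 0.0132
```

Call:
{"fn": "move_arm", "kwargs": {"commands": [[0,2.4,4,0,0,0,-0.02],[0,4.8,8,0,0,0,-0.04],[0,7.2,12,0,0,0,-0.06],[0,9.6,16,0,0,0,-0.08],[0,12,20,0,0,0,-0.1],[0,14.2,24,0,0,0,-0.113],[0,14.2,24,0,0,0,-0.113],[0,14.2,24,0,0,0,-0.113]]}}

```text
clock: 2.1
tool_pos: [0.4579, -0.0336, 0.2963]
orientation: [180.0, 0.0, -9.7]
force: [0.1, -0.1, 0.9]
opening: 0.0005
```

```bash
cat > look.py <<'E'
import sys
from h import *
from plant import sensors,cams
p=np.load("rack.npy");o=sensors.get_obs();q=o["tool_pos"]-np.r_[p[:2],0];c,s=np.cos(p[2]),np.sin(p[2])
print("clock",o["clock"],"rack mm",(1e3*np.r_[c*q[0]+s*q[1],-s*q[0]+c*q[1],q[2]]).round(1),"rpy",o["orientation"].round(1),"F",o["force"].round(1))
for n in sys.argv[2:]:
    k=cams.snapshot(n);pickle.dump(k,open(f"{n}{sys.argv[1]}.pkl","wb"));f=k["frame"][:,:,::-1]
    if n=="scene": f=cv2.resize(f[170:350,270:470],None,fx=3,fy=3,interpolation=cv2.INTER_CUBIC)
    if n=="top": f=cv2.resize(f[165:315,250:450],None,fx=3,fy=3,interpolation=cv2.INTER_CUBIC)
    cv2.imwrite(f"pics/{n}_{sys.argv[1]}.png",f)
E
python3 look.py 1 scene
```

```text
clock 2.1 rack mm [-96.4  72.2 296.3] rpy [180.    0.   -9.7] F [ 0.1 -0.1  0.9]
```

View pics/scene_1.png

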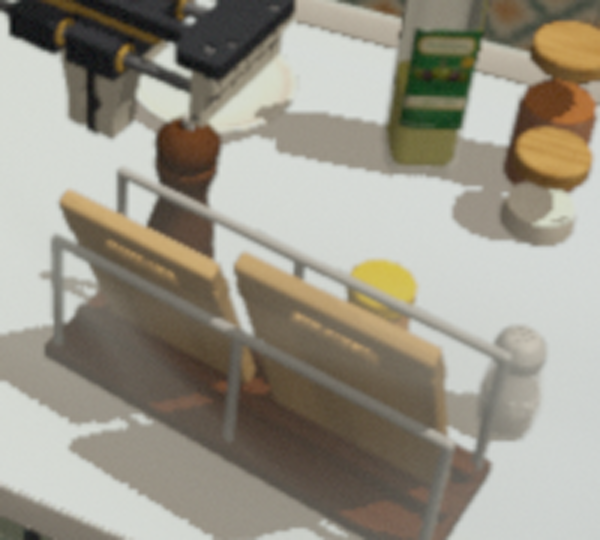

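The shut fingers (crop 95,100) are above and in front of the short board. I'll descend so the tips sit about 11 mm below its top edge.

Call:
{"fn": "move_arm", "kwargs": {"commands": [[0,0,0,3,0,0,0],[0,0,0,6,0,0,0],[0,0,0,9,0,0,0],[0,0,0,11.5,0,0,0],[0,0,0,13,0,0,0],[0,0.5,0,13,0,0,0],[0,1,0,13,0,0,0],[0,1.5,0,13,0,0,0]]}}

```text
clock: 3.15
tool_pos: [0.474, -0.0358, 0.1675]
orientation: [-180.0, -0.1, -9.7]
force: [0.3, -0.6, -0.4]
opening: 0.0001
```

```bash
python3 look.py 2 scene top
```

```text
clock 3.15 rack mm [-80.1  72.7 167.5] rpy [-1.8e+02 -1.0e-01 -9.7e+00] F [ 0.3 -0.6 -0.4]
```

View pics/scene_2.png

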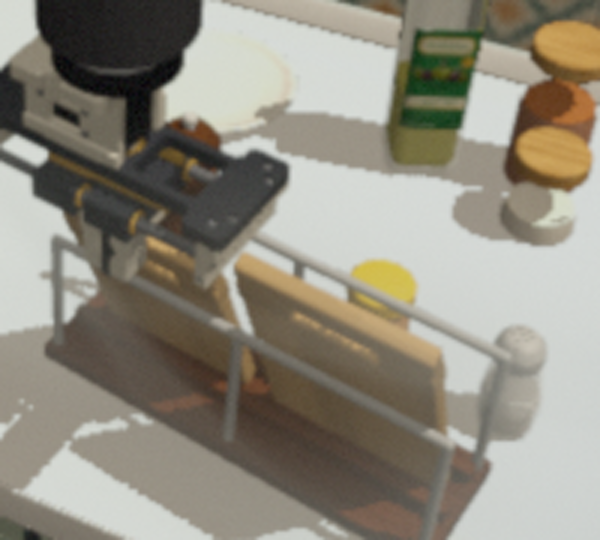

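View pics/top_2.png

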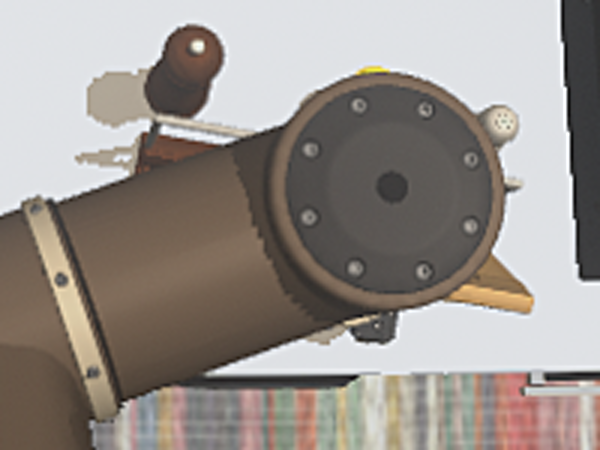

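```bash
python3 - <<'E'
from h import *
s=pickle.load(open("scene2.pkl","rb"));p=np.load("rack.npy")
for P in ([-.080,.0727,.1675],[-.0705,.0727,.1675],[-.08,.0937,.1675],[-.08,.0517,.1675],[-.08,.0727,.233]):
    u=proj(s,rw(p,P))[0];print(P,((u-[270,170])*3).round())
E
python3 look.py 3 wrist
```

```text
[-0.08, 0.0727, 0.1675] [116. 261.]
[-0.0705, 0.0727, 0.1675] [125. 253.]
[-0.08, 0.0937, 0.1675] [ 90. 247.]
[-0.08, 0.0517, 0.1675] [144. 276.]
[-0.08, 0.0727, 0.233] [118. 185.]
clock 3.25 rack mm [-80.2  72.5 167.1] rpy [-1.8e+02 -1.0e-01 -9.7e+00] F [-0.1 -0.3 -1.6]
```

View pics/wrist_3.png

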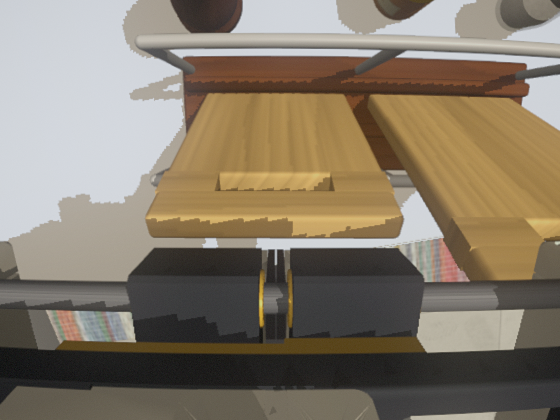

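The fingers are centred on the short board's top edge with a few mm gap (wrist view: fingers 275,295, board edge 275,235). The body clears the tall board by about 15 mm, so I'll push.

Call:
{"fn": "move_arm", "kwargs": {"commands": [[0,0.6,0,0,0,0,0],[0,1.2,0,-0.1,0,0,0],[0,1.8,0,-0.2,0,0,0],[0,2.4,0,-0.3,0,0,0],[0,3,0,-0.4,0,0,0],[0,3.6,0,-0.5,0,0,0],[0,4.2,0,-0.6,0,0,0],[0,4.8,0,-0.7,0,0,0]]}}

```text
clock: 4.3
tool_pos: [0.5207, -0.0441, 0.1736]
orientation: [180.0, -0.0, -9.7]
force: [0.0, 0.6, -0.2]
opening: 0.0001
```

```bash
python3 look.py 4 scene wrist
```

```text
clock 4.3 rack mm [-32.7  72.4 173.6] rpy [180.   -0.   -9.7] F [ 0.   0.6 -0.2]
```

View pics/scene_4.png

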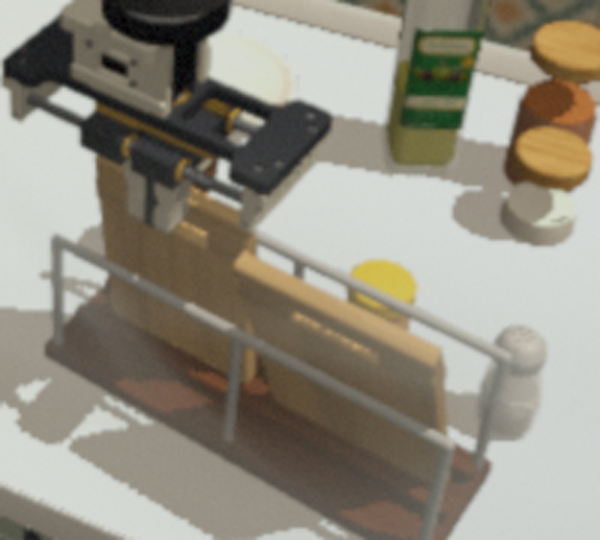

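View pics/wrist_4.png

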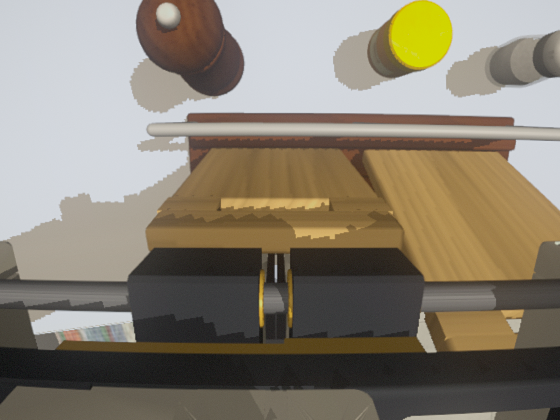

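The short board is coming up square, with its fingers on the upper edge (scene crop 155,200) and its foot in the channel. I'll continue past upright.

Call:
{"fn": "move_arm", "kwargs": {"commands": [[0,0.6,0,0,0,0,0],[0,1.2,0,0,0,0,0],[0,1.8,0,0,0,0,0],[0,2.3,0,0,0,0,0],[0,2.8,0,0,0,0,0],[0,3.3,0,0,0,0,0],[0,3.7,0,0,0,0,0],[0,4.0,0,0,0,0,0]]}}

```text
clock: 5.4
tool_pos: [0.5599, -0.0508, 0.1735]
orientation: [180.0, 0.0, -9.7]
force: [-1.0, -0.1, 0.6]
opening: 0.0006
```

```bash
python3 look.py 5 scene wrist
```

```text
clock 5.4 rack mm [  7.1  72.3 173.5] rpy [180.    0.   -9.7] F [-1.  -0.1  0.6]
```

View pics/scene_5.png

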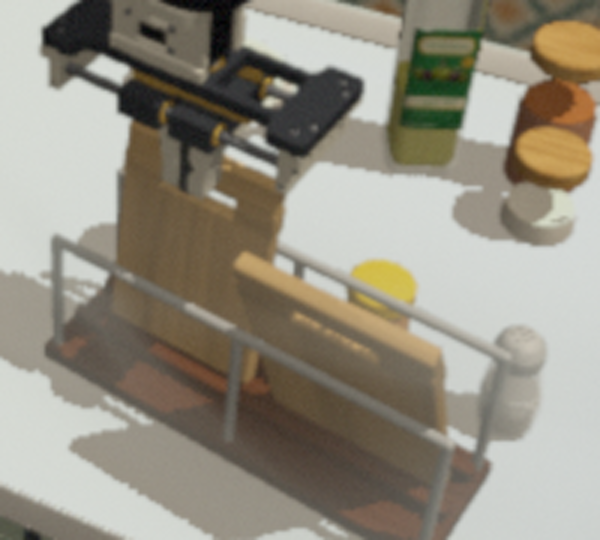

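View pics/wrist_5.png

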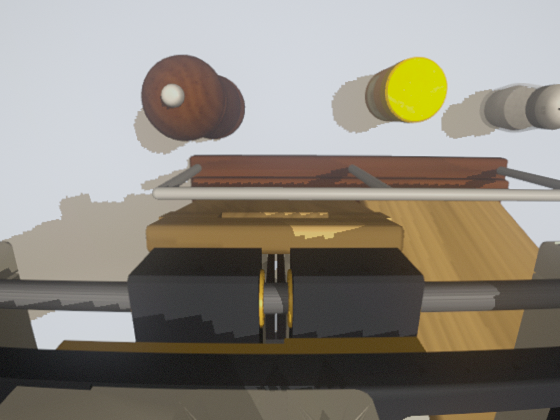

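It's still against the fingers and not yet over. I'll push another 9 mm.

Call:
{"fn": "move_arm", "kwargs": {"commands": [[0,0.2,0,0,0,0,0],[0,0.4,0,0,0,0,0],[0,0.6,0,0,0,0,0],[0,0.8,0,0,0,0,0],[0,0.9,0,0,0,0,0],[0,0.9,0,0,0,0,0],[0,0.9,0,0,0,0,0],[0,0.9,0,0,0,0,0]]}}

```text
clock: 6.5
tool_pos: [0.5684, -0.0523, 0.1735]
orientation: [180.0, 0.0, -9.7]
force: [-1.8, -0.4, -1.0]
opening: 0.0005
```

```bash
python3 look.py 6 scene wrist
```

```text
clock 6.5 rack mm [ 15.7  72.3 173.5] rpy [180.    0.   -9.7] F [-1.8 -0.4 -1. ]
```

View pics/scene_6.png

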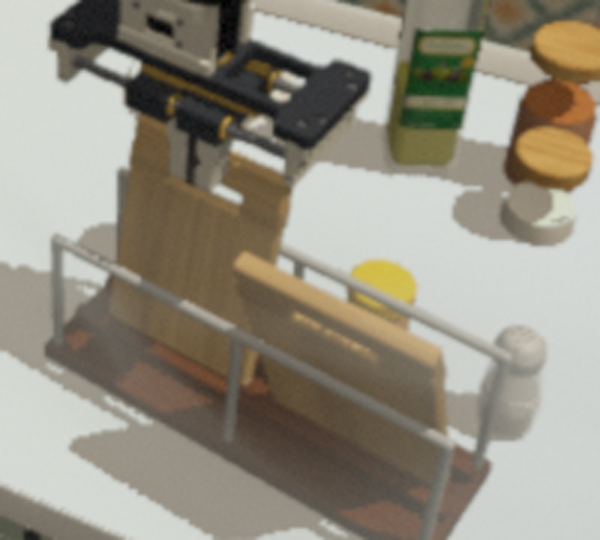

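View pics/wrist_6.png

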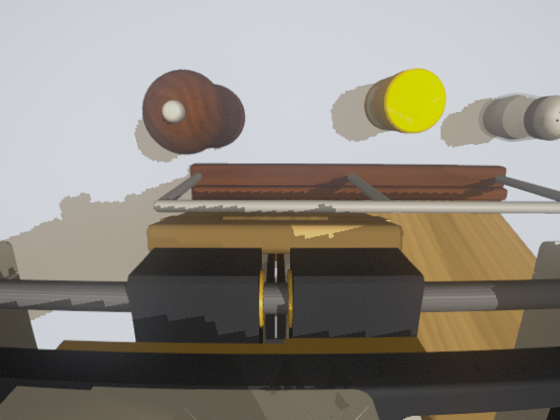

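Call:
{"fn": "move_arm", "kwargs": {"commands": [[0,-0.3,0,0,0,0,0],[0,-0.8,0,0,0,0,0],[0,-1.5,0,0,0,0,0],[0,-2.5,0,-0.5,0,0,0],[0,-4,0,-3,0,0,0],[0,-5.5,0,-6,0,0,0],[0,-7,0,-9,0,0,0],[0,-8.5,0,-12,0,0,0]]}}

```text
clock: 7.6
tool_pos: [0.4837, -0.0379, 0.295]
orientation: [-180.0, -0.0, -9.7]
force: [0.7, 1.0, -0.2]
opening: 0.0008
```

```bash
python3 look.py 7 scene wrist
```

```text
clock 7.6 rack mm [-70.2  72.2 295. ] rpy [-180.    -0.    -9.7] F [ 0.7  1.  -0.2]
```

View pics/scene_7.png

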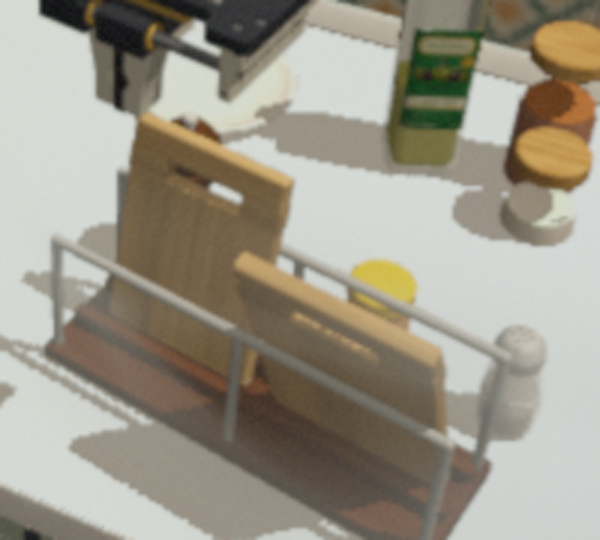

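View pics/wrist_7.png

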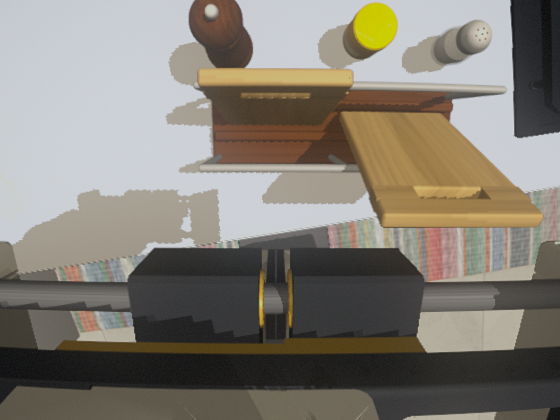

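The short board now leans back on the rear rail (wrist view: top edge at 275,80 over the rail) with its foot in the channel. Next is the tall board.

Call:
{"fn": "move_arm", "kwargs": {"commands": [[0,-1,2.5,0,0,0,0],[0,-2,5,0,0,0,0],[0,-3,7.5,0,0,0,0],[0,-4,10,0,0,0,0],[0,-4,12.5,0,0,0,0],[0,-4,14.6,0,0,0,0],[0,-4,14.6,3,0,0,0],[0,-4,14.6,5,0,0,0]]}}

```text
clock: 8.7
tool_pos: [0.4199, -0.1753, 0.2424]
orientation: [-180.0, 0.0, -9.7]
force: [-0.3, 0.5, -0.1]
opening: 0.0002
```

```bash
python3 look.py 8 wrist
```

```text
clock 8.7 rack mm [-110.   -73.9  242.4] rpy [-180.     0.    -9.7] F [-0.3  0.5 -0.1]
```

View pics/wrist_8.png

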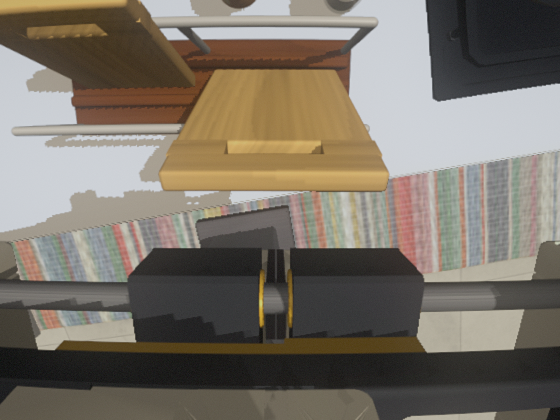

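The tall board's top edge (wrist view 273,182) is centred on the fingers (275,295). I'll descend 4 cm and begin the push.

Call:
{"fn": "move_arm", "kwargs": {"commands": [[0,0,0,2,0,0,0],[0,0,0,4,0,0,0],[0,0.5,0,4,0,0,0],[0,1,0,4,0,0,0],[0,1.6,0,4,0,0,0],[0,2.2,0,4,0,0,0],[0,2.8,0,4,0,0,0],[0,3.4,0,3.9,0,0,0]]}}

```text
clock: 9.75
tool_pos: [0.4546, -0.181, 0.2046]
orientation: [180.0, 0.0, -9.7]
force: [-0.8, 0.9, 0.2]
opening: 0.0001
```

```bash
python3 look.py 9 scene wrist
```

```text
clock 9.75 rack mm [-74.8 -73.7 204.6] rpy [180.    0.   -9.7] F [-0.8  0.9  0.2]
```

View pics/scene_9.png

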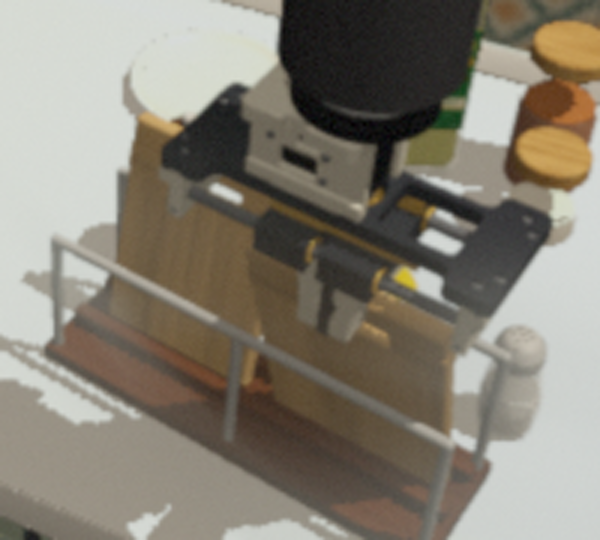

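View pics/wrist_9.png

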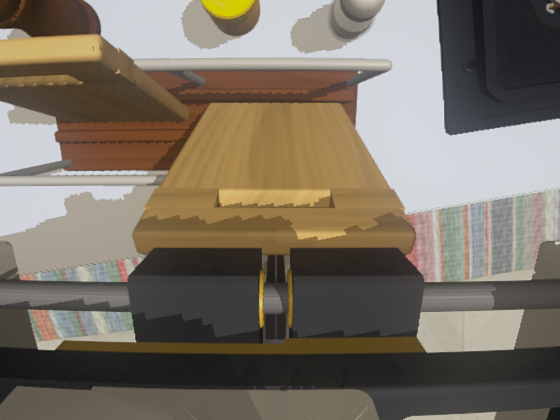

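Contact is made and the board is square. I'll push on to upright.

Call:
{"fn": "move_arm", "kwargs": {"commands": [[0,0.7,0,-0.2,0,0,0],[0,1.4,0,-0.3,0,0,0],[0,2.1,0,-0.4,0,0,0],[0,2.8,0,-0.5,0,0,0],[0,3.5,0,-0.6,0,0,0],[0,4.2,0,-0.7,0,0,0],[0,4.9,0,-0.8,0,0,0],[0,5.6,0,-0.8,0,0,0]]}}

```text
clock: 10.85
tool_pos: [0.5101, -0.1904, 0.2126]
orientation: [180.0, -0.0, -9.7]
force: [-0.9, 0.3, -0.2]
opening: -0.0
```

Call:
{"fn": "move_arm", "kwargs": {"commands": [[0,0.5,0,0,0,0,0],[0,1,0,0,0,0,0],[0,1.5,0,0,0,0,0],[0,2,0,0,0,0,0],[0,2.4,0,0,0,0,0],[0,2.8,0,0,0,0,0],[0,3.1,0,0,0,0,0],[0,3.1,0,0,0,0,0]]}}

```text
clock: 11.85
tool_pos: [0.5402, -0.1955, 0.2125]
orientation: [180.0, 0.0, -9.7]
force: [-0.1, -0.7, 0.9]
opening: 0.0009
```

```bash
python3 look.py 10 scene wrist
```

```text
clock 11.85 rack mm [ 12.  -73.7 212.5] rpy [180.    0.   -9.7] F [-0.1 -0.7  0.9]
```

View pics/scene_10.png

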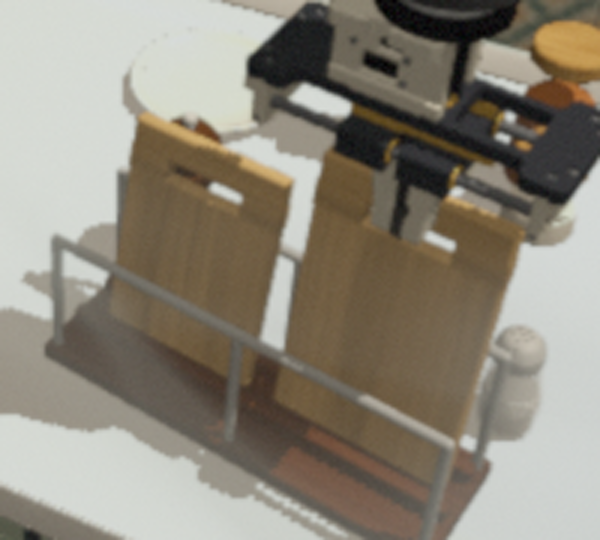

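View pics/wrist_10.png

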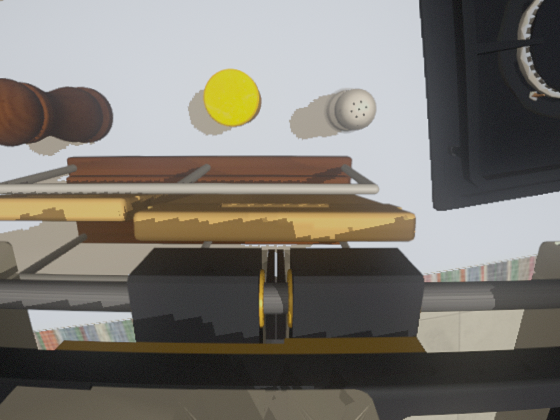

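The tall board has left the fingers (gap at wrist 275,245). I'll follow slowly to just short of its resting contact, in case it has stopped partway.

Call:
{"fn": "move_arm", "kwargs": {"commands": [[0,0.2,0,0,0,0,0],[0,0.4,0,0,0,0,0],[0,0.6,0,0,0,0,0],[0,0.8,0,0,0,0,0],[0,0.9,0,0,0,0,0],[0,0.9,0,0,0,0,0],[0,0.9,0,0,0,0,0],[0,0.9,0,0,0,0,0]]}}

```text
clock: 12.95
tool_pos: [0.5489, -0.197, 0.2125]
orientation: [180.0, 0.0, -9.7]
force: [-0.3, 0.1, -0.8]
opening: 0.0002
```

Call:
{"fn": "move_arm", "kwargs": {"commands": [[0,-0.3,0,0,0,0,0],[0,-0.8,0,0,0,0,0],[0,-1.5,0,0,0,0,0],[0,-2.5,0,-0.5,0,0,0],[0,-4,0,-3,0,0,0],[0,-6,0,-6,0,0,0],[0,-8,0,-8,0,0,0],[0,-10,0,-10,0,0,0]]}}

```text
clock: 13.95
tool_pos: [0.4492, -0.1801, 0.3138]
orientation: [-180.0, -0.1, -9.7]
force: [0.6, 1.1, -0.5]
opening: 0.0003
```

```bash
python3 look.py 11 scene wrist
```

```text
clock 13.95 rack mm [-80.4 -73.7 313.8] rpy [-1.8e+02 -1.0e-01 -9.7e+00] F [ 0.6  1.1 -0.5]
```

View pics/scene_11.png

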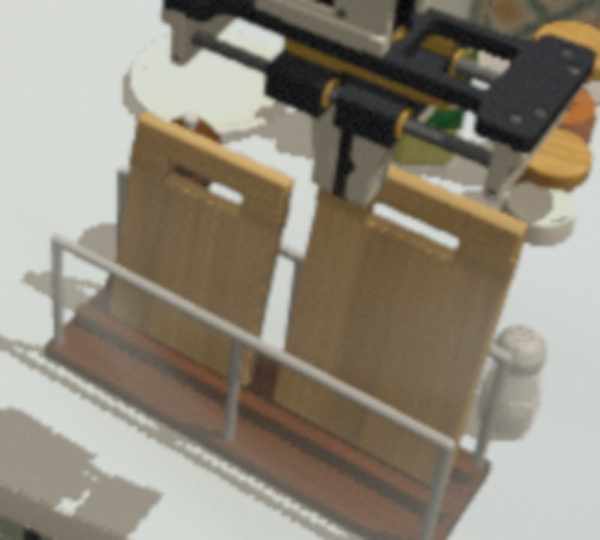

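View pics/wrist_11.png

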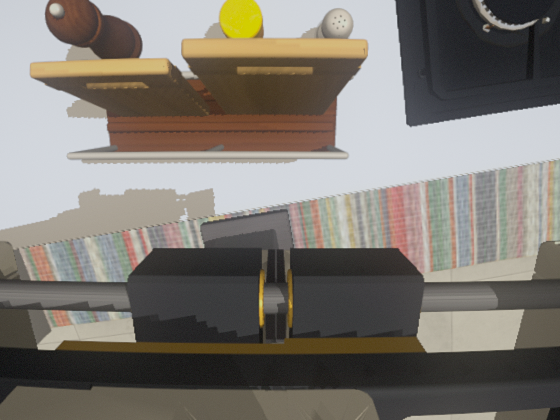

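Both lean back. I'll retreat so the top camera is clear, then check the lean and the bystanders numerically.

Call:
{"fn": "move_arm", "kwargs": {"commands": [[0,0,-3,0,0,0,0],[0,0,-7,0,0,0,0],[0,0,-11,0,0,0,0],[0,0,-16,0,0,0,0],[0,0,-21,0,0,0,0],[0,0,-26,0,0,0,0],[0,0,-31,0,0,0,0],[0,0,-36,0,0,0,0]]}}

```text
clock: 15.05
tool_pos: [0.5108, 0.1764, 0.3123]
orientation: [180.0, 0.0, -9.7]
force: [0.2, 0.1, -0.1]
opening: 0.0002
```

```bash
python3 look.py 12 scene top
```

```text
clock 15.05 rack mm [-79.5 288.  312.3] rpy [180.    0.   -9.7] F [ 0.2  0.1 -0.1]
```

View pics/scene_12.png

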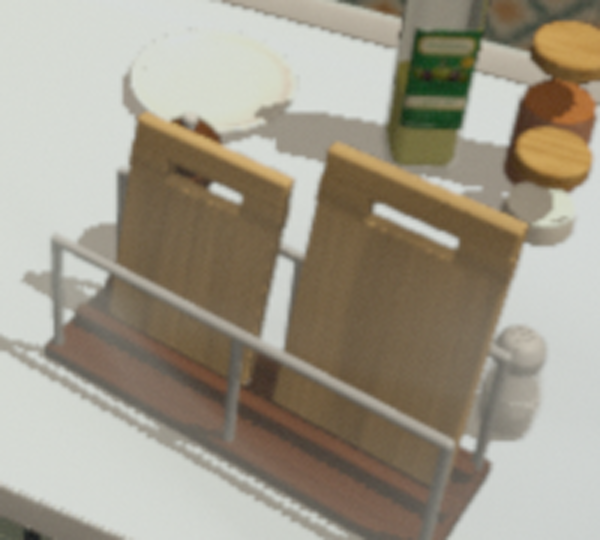

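View pics/top_12.png

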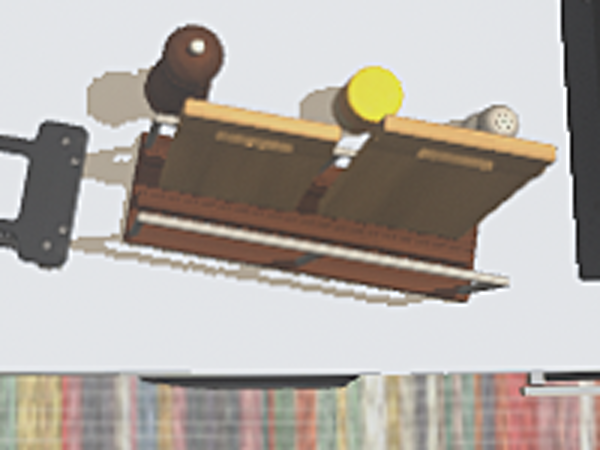

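```bash
python3 - <<'E'
from h import *
d={n:pickle.load(open(f"{n}12.pkl","rb")) for n in ("scene","top")};p=np.load("rack.npy");c,s=np.cos(p[2]),np.sin(p[2])
S=lambda u,v:(270+u/3,170+v/3);T=lambda u,v:(250+u/3-.33,165+v/3-.33)
for nm,n,uv,z in (("short FL","scene",S(137,132),.1867),("short FR","scene",S(285,195),.1867),("short FL","top",T(188,109),.1867),("short FR","top",T(338,137),.1867),
 ("tall FL","scene",S(328,162),.2257),("tall FR","scene",S(518,243),.2257),("tall FL","top",T(387,130),.2257),("tall FR","top",T(553,160),.2257),
 ("mill","top",T(197,46),.15),("jar","top",T(375,94),.066),("salt","top",T(503,121),.09)):
    q=pt(d[n],uv,z);e=q-np.r_[p[:2],0];print(nm,n,(1e3*np.r_[c*e[0]+s*e[1],-s*e[0]+c*e[1]]).round(1),q.round(3))
E
```

```text
short FL scene [ 12.9 121.6] [ 0.574 -0.003  0.187]
short FR scene [17.4  9.1] [ 0.559 -0.115  0.187]
short FL top [ 32.4 130.1] [0.595 0.002 0.187]
short FR top [31.4 16.3] [ 0.574 -0.11   0.187]
tall FL scene [ 20.7 -15.8] [ 0.559 -0.14   0.226]
tall FR scene [  22.9 -139.1] [ 0.54  -0.262  0.226]
tall FL top [ 33.8 -10.6] [ 0.572 -0.137  0.226]
tall FR top [  33.8 -134.7] [ 0.552 -0.259  0.226]
mill top [ 91.7 128.6] [ 0.653 -0.01   0.15 ]
jar top [101.5 -33.5] [ 0.635 -0.171  0.066]
salt top [  91.9 -139.1] [ 0.608 -0.273  0.09 ]
```

The mill, jar and salt shaker haven't moved. The lean estimates from the two cameras differ by about 10 mm, so I'll overlay the model at the expected 14° and at a half-fallen pose.

```bash
python3 - <<'E'
from h import *
from scipy.optimize import minimize
d={n:pickle.load(open(f"{n}12.pkl","rb")) for n in ("scene","top")};p=np.load("rack.npy")
B={"short":(.175,.12,.071),"tall":(.215,.13,-.0745)}
def mk(b,f,deg):
    h,w,y0=B[b];t=np.radians(deg);P=[]
    for x in (-.007,.007):
        for y,z in ((w/2,0),(-w/2,0),(-w/2,h),(w/2,h)):
            P.append([f+x*np.cos(t)+z*np.sin(t),y0+y,.014+max(0,.007*np.sin(t))+z*np.cos(t)-x*np.sin(t)])
    return rw(p,P)
for tag,(f,a) in {"14":(-.006,14),"8":(.005,8)}.items():
    O=[]
    for n,(x0,y0) in (("scene",(270,170)),("top",(250,165))):
        k=4;im=d[n]["frame"][y0:y0+150,x0:x0+200,::-1];im=cv2.resize(im,None,fx=k,fy=k,interpolation=cv2.INTER_CUBIC)
        for b in B:
            q=((proj(d[n],mk(b,f,a))-[x0,y0]+.5)*k).astype(int)
            for o in (0,4): cv2.polylines(im,[q[o:o+4].reshape(-1,1,2)],True,(0,0,255) if o==0 else (255,0,0),1)
        for x,z in ((-.047,.119),(.032,.125)):
            q=((proj(d[n],rw(p,[[x,.147,z],[x,-.147,z]]))-[x0,y0]+.5)*k).astype(int);cv2.line(im,tuple(map(int,q[0])),tuple(map(int,q[1])),(0,255,0),1)
        cv2.imwrite(f"pics/ov_{n}_{tag}.png",im)
E
```

```text
(no output)
```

View pics/ov_scene_14.png

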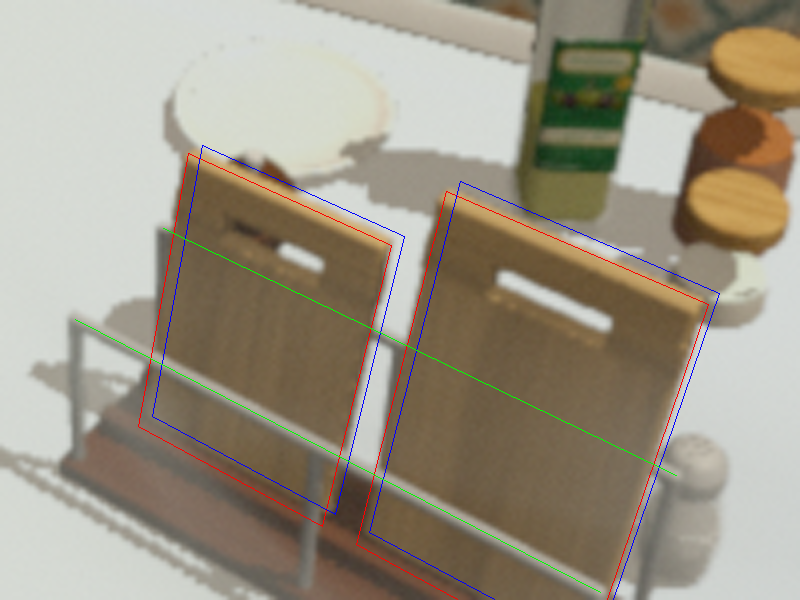

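View pics/ov_top_14.png

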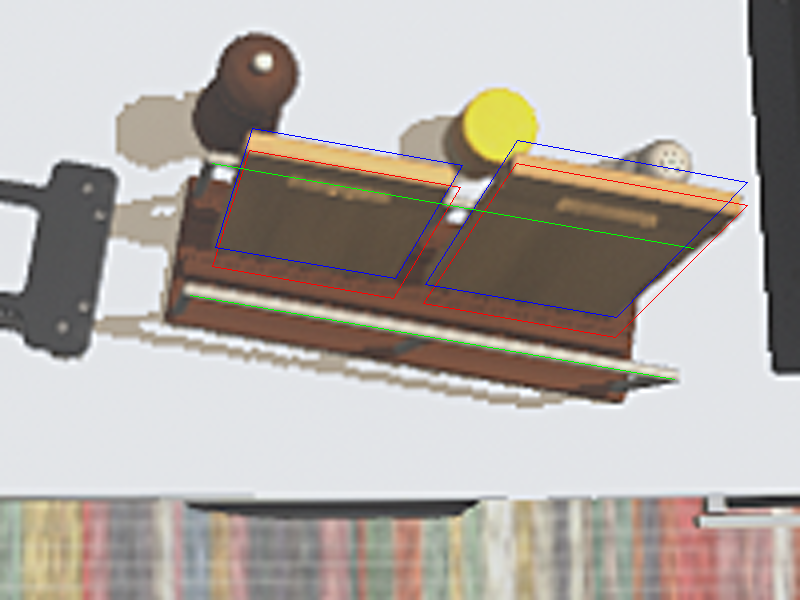

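View pics/ov_scene_8.png

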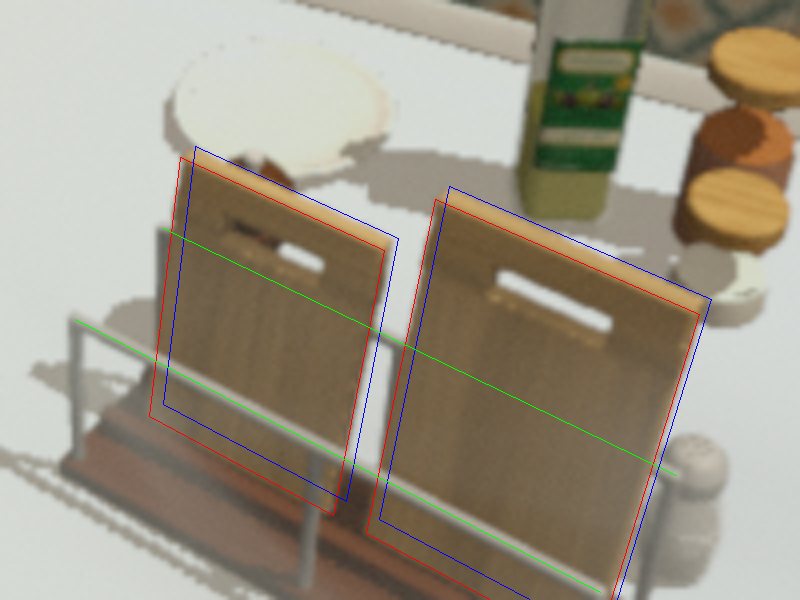

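View pics/ov_top_8.png

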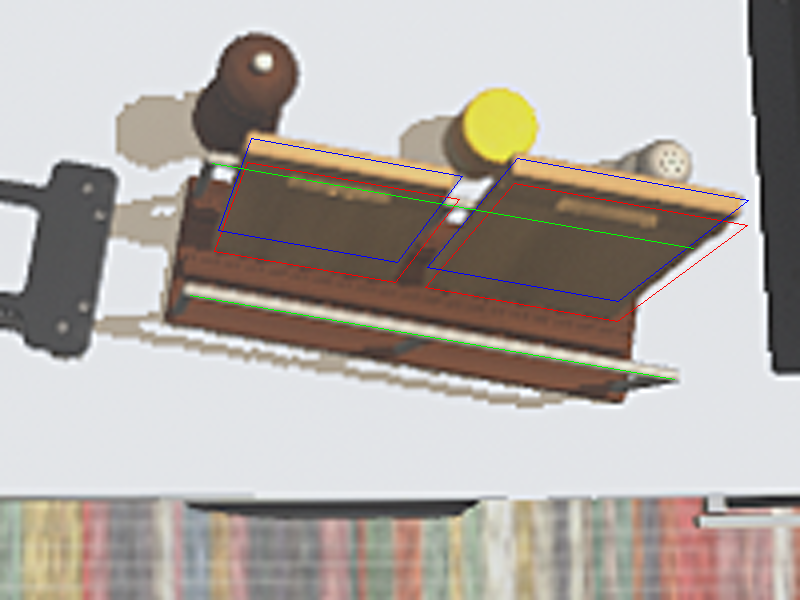

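The 14° overlay matches the top view: short front edge at 247,150 against 247,151 predicted, tall at 513,163 against 516,163. In the scene view it is within about 2 px. The 8° overlay is clearly off in the top view. Handing in.

```bash
python3 -c "
from plant import job;print(job.close_job())"
```

```text
the job is handed in; nothing more can be done
None
```

Both boards now lean back on the rear rail with their feet in the channel, and I handed the job in at about 15 s on the robot's clock. I pushed the short board (left half) first, then the tall board (right half). Both were pushed with shut fingertips about 10–15 mm below the top edge, and the boards were not lifted or gripped.

**Checks before handing in:**
- **Lean:** the top view matches the expected 14° lean within about 1 px. The scene view fits somewhere between 8° and 14°, roughly 2 px from the 14° outline. My corner estimates from the two cameras disagreed by about 10–20 mm, so the exact angle is not confirmed.
- **Bystanders:** the pepper mill, salt shaker and mustard jar are within 1 mm of their first measured positions.
- **Forces:** tool-force readings were at most about 2 N on each axis, and the arm was clear of everything at the end.

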